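# Clear the rotary indexer, step it to its third stop and hold it

## Robot

A 7-joint arm with a two-finger parallel gripper is mounted at the origin on a cart in front of the work surface, level with it; the furniture and walls round the work are solid. World frame = base frame: x ahead of the robot, y to its left, z up, the work surface at z = 0. Lengths are in mm, angles in rad, forces in N, time in s.
With the tool pointing down it reaches from about 400 to 875 mm from the base axis. Payload 4.4 kg.
Tool frame: the origin (TCP) lies at the very end of the fingers, on their centre line; the grasp point (between the pads) lies 19 mm behind it (ctrl.grip_depth is the distance from the TCP to the grasp point, in mm); z points along the fingers, x is the direction in which the jaws open and shut, and the axes are right-handed (so a half turn about z gives the same grasp; the last joint's range is limited). The gripper opens to 85 mm and grips with 20 to 120 N. Pads are 22 mm wide; open, the fingers measure 114 mm over their backs; the gripper's body (76 mm by 85 mm) begins 54 mm behind the grasp point. The pads swing forward as they close: fully open they stand 13 mm farther back than shut.
Start: joints at [-1.385, 0.628, 0.038, 1.517, -0.027, 0.996, -0.02], TCP at [161.921, 629.523, 231.313] pointing down, gripper open.
Joint ranges: [-3.06, 3.06], [-0.37, 2.12], [-1.25, 1.32], [0.18, 2.47], [-1.1, 4.24], [0.23, 1.98], [-2.94, 2.94]. Speed limits (rad/s): [2.57, 2.57, 3.14, 3.14, 3.14, 3.14, 3.14].

## Interface

Orientations are given as [roll, pitch, yaw] about the fixed x, y, z axes, in that order (R = Rz(yaw) Ry(pitch) Rx(roll)).
In Python, from cell import ctrl gives the robot as it stands.
- The arm moves only by the shell command python3 -m creep 'ROWS'. ROWS is JSON, a list of rows, each an object with "hand": the opening, from 0 (shut) to 1 (fully open); "travel": the shift along the tool's x, y, z in cm, a list of three; "angular": the turn, a rotation vector about the tool's x, y, z in degrees, a list of three. In form: [{"hand": hand, "travel": [tx, ty, tz], "angular": [rx, ry, rz]}, ...]. A call has 1 to 20 rows; each row is the pose to reach, as a shift and turn from the pose measured when the call began, along the tool's axes at that moment; what a row does not reach only later rows make up. A row lasts 1/10 s, in which the tool goes at most 50 mm and 8.59 degrees, less where a joint would pass 70% of its speed; a pose out of reach is approached as far as the arm can. A call with a gripper value outside its range is refused whole. The fingers move at their own pace and stop on an object; the grip force is fixed at half the most. Time passes only in rows, so rows that repeat a pose let the fingers close. It gives the time, the measured TCP pose, the force and the opening at its end, in the units of the state.
- ctrl.read_state(): the state, without advancing time (a new reading comes with each control period).
- ctrl.get_image(name): name is "scene" or "top" or "wrist"; returns a dict with "frame" (480x640x3 uint8, red, green, blue), "fx", "fy", "cx", "cy" (pixels), "origin" and "orientation" of the camera in the world. Camera axes: x right, y down, z forward; pixel columns grow to the right and rows downward; lengths in mm; the calibration is good to about 2 mm. A picture is of the moment at which its call begins. There is no depth.
- ctrl.finish_job(): hands the job in, once; it reports no verdict.
Trained networks look in the newest picture that a camera, given by its name, has taken for a name from the list of things; names that differ only in an ending like _2 or _b are one class to them, and where a whole thing is asked for, a point or a joint stands for the part that bears it (a point fixed in the world has none). Each returns a list of dicts, best first, with "confidence" (0 to 1); they miss things now and then, are a little off and sometimes report something else, mostly with a low value. They report only what shows in the picture. A call takes as long as a camera call.
- ctrl.regions_of(camera, thing): "region" (480x640 bool, what is visible of it).
- ctrl.spot_point(camera, thing): "at" ([x, y, z] in mm, in world coordinates, good to about 4 mm: a listed point, or the origin of a listed thing).
The state is a dict: "clock": time; "qpos": joint angles; "qd": joint speeds; "tau": joint torques, N m; "eef_pos": TCP position; "tool_rot": TCP orientation; "force": force on the tool from outside, world axes, zero at the start; "torque": the same for the moment, N m; "width": finger opening in mm.
Only numpy, scipy, OpenCV 4.12 (cv2) and the standard library are available. Lean on these libraries where they do the work, as an engineer would, in place of code of your own. Each camera call takes 0.05 s, during which the arm holds its last target. There are 200 camera calls.

## Task

An objective case has been left standing on the base of the rotary indexer, in the path of its pointer: lift it off and stand it upright on the bench, well clear of the indexer. Then grip the bar knob and turn it clockwise (seen from above) by feel, click by click, resting about a second in each stop, until it sits in the third stop from home; do not go on to the fourth, and finish while still gripping the knob there. Do not turn the knob against the case, and leave the other things on the bench where they are.

Things in the scene. Friction and masses are not known exactly. Their poses are not given: they have to be found in the camera images.
- indexer: rotary indexer, fixed: grey base 190 x 170 mm, 15 mm thick, with a lobed aluminium plate (93 mm across, top at 32 mm) turning on an upright axis, a bar knob on top and a steel pointer. Origin: on the knob axis at bench height; the base reaches -80 to +110 mm along its x, +-85 mm along its y. A block 45 mm high at its -y edge holds the spring plunger. Dark ticks mark home and stops 1 to 4
- clear_ground (a point): a point on the bare bench beside the indexer, 170 mm from the knob axis on the indexer's -y side; the bench within 50 mm round it is empty, so the case may be stood there (anywhere else clear will do too)
- index_angle (a joint): angle of knob and pointer, rad: 0 in the home stop, where it starts (within 0.06), growing clockwise from above; stops every 24 degrees: 0.419, 0.838, 1.257 (third), 1.676 (fourth); hard end at 1.84. Home points 96 degrees anticlockwise from the indexer's x. The spring resists by about 0.2 N m just off a stop, fading to nothing midway, then pulls into the next
- knob_bar: black upright bar grip of the knob, turning with it: 50 mm long (its x, along the pointer), 14 mm thick (its y), 36 mm high. Origin: the bar's centre, on the knob axis, 69 mm above the bench; top at 87 mm, underside at 51 mm. Below it the pointer (8 mm wide, top at 42 mm) reaches 78 mm from the axis along its x
- objective_case: objective case: black upright cylinder with a grey cap, 37 mm across (body 35 mm), 62 mm high, about 0.12 kg. Origin: centre of its underside, z up. It starts upright on the indexer's base (underside at 15 mm), about 75 mm from the knob axis, between the pointer's home and third stops
- eyepiece_spare: bystander: black spare eyepiece standing upright on the bench, 38 mm across, 52 mm high; origin at the centre of its underside
- petri_dish: bystander: small closed petri dish lying on the bench, 58 mm across, 14 mm high; origin at the centre of its underside
- slide_mailer: bystander: flat teal slide mailer lying on the bench, 37 x 92 x 14 mm; origin at the centre of its underside

How it is judged:
By the outcome, as a careful person would: the job done as asked, in the order asked, and still so for the second after the job is handed in, while the arm keeps its last pose, push and grip.
It also fails if it takes over 58 s, if anything falls off the work surface, if the arm or the gripper's body presses on something with over 40 N, if the wrist force passes 120 N, or if a joint passes its speed limit or range.

## Working session

There is one attempt and no reset: what is moved stays moved. The work goes in short steps, Python scripts to look and compute and a shell command to move; the robot and the scene stay as the last step left them, time stands still between calls to the robot, and variables do not carry over. Pictures are saved under pics/ and viewed, about 8 in all and at most 12, crops included, and the job is handed in when it is done.

```bash
ls; mkdir -p pics; cat > h.py <<'E'
import numpy as np,cv2
from cell import ctrl
from scipy.spatial.transform import Rotation as R
def save(cam,fn):
    im=ctrl.get_image(cam); cv2.imwrite('pics/'+fn,im['frame'][:,:,::-1]); return im
E
python3 - <<'E'
from h import *
s=ctrl.read_state(); print({k:np.round(v,3).tolist() for k,v in s.items()})
for c in ['top','scene']:
    im=save(c,c+'0.png')
    print(c,np.round(im['origin'],0),np.round(im['orientation'],3),im['fx'])
    for t in ['indexer','knob_bar','objective_case','clear_ground','eyepiece_spare','petri_dish','slide_mailer']:
        print(t,[(np.round(d['at']).tolist(),round(d['confidence'],2)) for d in ctrl.spot_point(c,t)][:2])
E
```

```text
pics
{'clock': 0.0, 'qpos': [-1.385, 0.629, 0.038, 1.518, -0.027, 0.996, -0.02], 'qd': [0.001, -0.001, 0.001, -0.001, -0.0, -0.001, -0.0], 'tau': [0.001, -56.339, 1.227, -19.345, 0.011, 0.01, -0.0], 'eef_pos': [161.745, 628.922, 230.399], 'tool_rot': [3.142, 0.002, 1.319], 'force': [0.272, 0.089, -0.277], 'torque': [0.003, -0.01, 0.032], 'width': 85.3}
top [422.   0. 921.] [-2.993  0.008 -1.544] 531.9110432275425
indexer [([556.0, -30.0, 4.0], 0.72), ([561.0, -28.0, 71.0], 0.18)]
knob_bar [([558.0, -26.0, 72.0], 0.68)]
objective_case [([616.0, 14.0, 14.0], 0.83)]
clear_ground []
eyepiece_spare [([541.0, 129.0, -0.0], 0.93)]
petri_dish [([428.0, 10.0, 0.0], 0.66)]
slide_mailer [([723.0, 1.0, -1.0], 0.82)]
scene [ 222. -405.  738.] [-2.457 -0.01  -0.645] 513.7102056940892
indexer [([558.0, -33.0, -0.0], 0.96), ([556.0, -31.0, 70.0], 0.45)]
knob_bar [([557.0, -29.0, 70.0], 0.6)]
objective_case [([621.0, 13.0, 16.0], 0.95)]
clear_ground [([617.0, 13.0, 15.0], 0.46), ([424.0, 4.0, -5.0], 0.28)]
eyepiece_spare [([543.0, 130.0, 1.0], 0.93)]
petri_dish []
slide_mailer [([716.0, 2.0, -0.0], 0.79)]
```

View pics/top0.png

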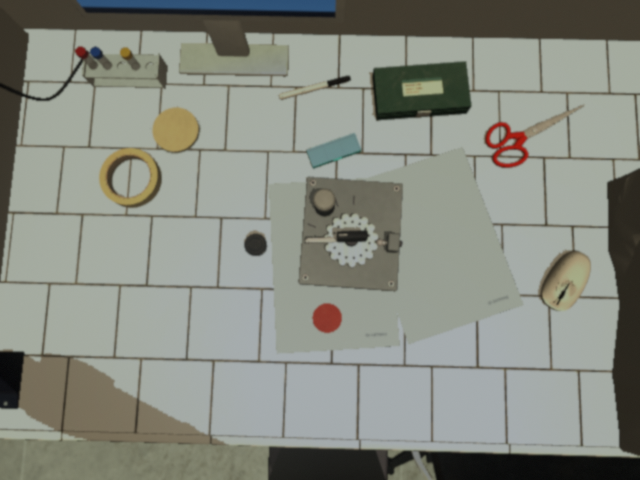

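View pics/scene0.png

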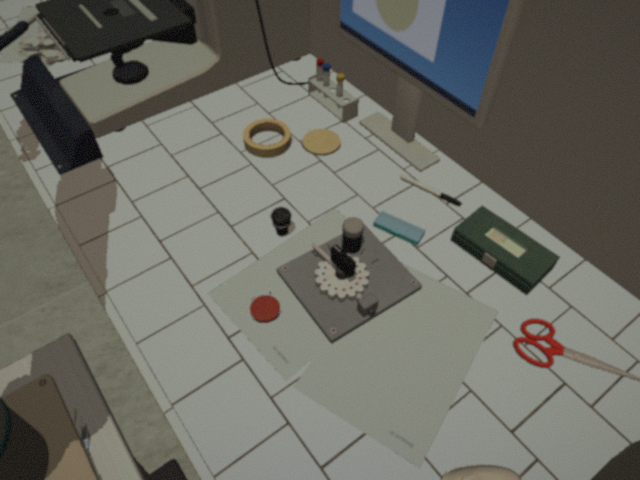

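Top view: the base is at columns 300–403 and rows 178–291, and the pointer points left, near (307,240). The case is at about (323,200), the plunger block on the right at (393,242). The scene view agrees, and the area right of the base is empty. Next I'll work out the indexer yaw and the first move.

```bash
cat >> h.py <<'E'
def ray(im,uv,z):
    Rm=R.from_euler('xyz',im['orientation']).as_matrix(); o=np.array(im['origin'])
    d=Rm@np.array([(uv[0]-im['cx'])/im['fx'],(uv[1]-im['cy'])/im['fy'],1]); return o+d*(z-o[2])/d[2]
def go(p,yawdeg):
    "travel cm and rotvec deg to vertical tool at p mm, yaw"
    s=ctrl.read_state(); Rt=R.from_euler('xyz',s['tool_rot']); 
    G=R.from_euler('xyz',[np.pi,0,np.radians(yawdeg)])
    print('t',round(s['clock'],2),'eef',np.round(s['eef_pos'],1),np.round(np.degrees(s['tool_rot']),1),'w',round(s['width'],1))
    print('travel',np.round(Rt.inv().apply(np.array(p)-s['eef_pos'])/10,2),'ang',np.round(np.degrees((Rt.inv()*G).as_rotvec()),1))
E
python3 - <<'E'
from h import *
im=ctrl.get_image('top')
r=ctrl.regions_of('top','indexer')[0]['region'].astype(np.uint8)
c=max(cv2.findContours(r,0,2)[0],key=cv2.contourArea)[:,0]
pts=np.array([ray(im,p,15)[:2] for p in c],np.float32)
(cx,cy),sz,a=cv2.minAreaRect(pts); print('rect',cx,cy,sz,a)
for uv in [(308,178),(403,182),(299,287),(398,291)]: print(ray(im,uv,15)[:2])
go([618,13.5,200],-56)
E
```

```text
rect 573.3472900390625 -33.11072540283203 (173.4762420654297, 190.82174682617188) 87.25806427001953
[668.11299124  46.24291225]
[ 664.94748147 -120.23103805]
[476.92059683  55.52513547]
[ 474.51437828 -112.74487454]
t 0.9 eef [161.9 629.5 231.3] [-180.    -0.    75.6] w 85.2
travel [-48.29  59.52   3.13] ang [ -0.    0.  131.6]
```

```bash
python3 -m creep '[{"hand":1,"travel":[-48.3,59.5,3.1],"angular":[0,0,131.6]},{"hand":1,"travel":[-48.3,59.5,3.1],"angular":[0,0,131.6]},{"hand":1,"travel":[-48.3,59.5,3.1],"angular":[0,0,131.6]},{"hand":1,"travel":[-48.3,59.5,3.1],"angular":[0,0,131.6]},{"hand":1,"travel":[-48.3,59.5,3.1],"angular":[0,0,131.6]},{"hand":1,"travel":[-48.3,59.5,3.1],"angular":[0,0,131.6]},{"hand":1,"travel":[-48.3,59.5,3.1],"angular":[0,0,131.6]},{"hand":1,"travel":[-48.3,59.5,3.1],"angular":[0,0,131.6]},{"hand":1,"travel":[-48.3,59.5,3.1],"angular":[0,0,131.6]},{"hand":1,"travel":[-48.3,59.5,3.1],"angular":[0,0,131.6]},{"hand":1,"travel":[-48.3,59.5,3.1],"angular":[0,0,131.6]},{"hand":1,"travel":[-48.3,59.5,3.1],"angular":[0,0,131.6]},{"hand":1,"travel":[-48.3,59.5,3.1],"angular":[0,0,131.6]},{"hand":1,"travel":[-48.3,59.5,3.1],"angular":[0,0,131.6]},{"hand":1,"travel":[-48.3,59.5,3.1],"angular":[0,0,131.6]},{"hand":1,"travel":[-48.3,59.5,3.1],"angular":[0,0,131.6]},{"hand":1,"travel":[-48.3,59.5,3.1],"angular":[0,0,131.6]},{"hand":1,"travel":[-48.3,59.5,3.1],"angular":[0,0,131.6]},{"hand":1,"travel":[-48.3,59.5,3.1],"angular":[0,0,131.6]},{"hand":1,"travel":[-48.3,59.5,3.1],"angular":[0,0,131.6]}]'
python3 - <<'E'
from h import *
im=save('wrist','w1.png')
for t in ['knob_bar','objective_case','indexer']:
    print(t,[(np.round(d['at'],1).tolist(),round(d['confidence'],2)) for d in ctrl.spot_point('wrist',t)][:2])
go([618,13.5,35],-56)
E
```

```text
clock: 2.9
eef_pos: [617.2, 15.8, 200.4]
tool_rot: [-3.141, 0.002, -0.975]
force: [1.0, 0.7, 0.3]
width: 85.2
knob_bar []
objective_case [([617.7, 16.6, 13.9], 0.84)]
indexer [([556.7, -29.8, 0.3], 0.7), ([540.0, 129.6, -1.3], 0.57)]
t 3.1 eef [617.6  14.4 200.5] [-180.    0.  -56.] w 85.1
travel [ 0.1   0.02 16.55] ang [-0.  0.  0.]
```

View pics/w1.png

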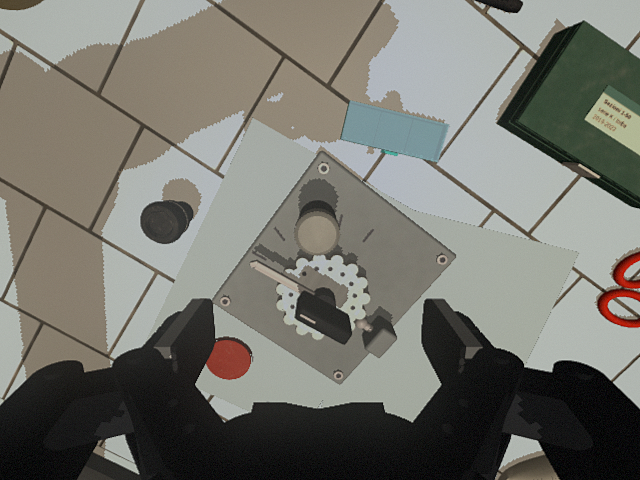

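Wrist view: the case cap at (318,232) is midway between the fingers (about 213 and 425), and the knob bar is clear of both. Descend and grip.

```bash
python3 -m creep '[{"hand":1,"travel":[0.05,0,3],"angular":[0,0,0]},{"hand":1,"travel":[0.05,0,6],"angular":[0,0,0]},{"hand":1,"travel":[0.05,0,9],"angular":[0,0,0]},{"hand":1,"travel":[0.05,0,11.5],"angular":[0,0,0]},{"hand":1,"travel":[0.05,0,13.5],"angular":[0,0,0]},{"hand":1,"travel":[0.05,0,15.2],"angular":[0,0,0]},{"hand":1,"travel":[0.05,0,16.3],"angular":[0,0,0]},{"hand":1,"travel":[0.05,0,16.3],"angular":[0,0,0]},{"hand":0.5,"travel":[0.05,0,16.3],"angular":[0,0,0]},{"hand":0,"travel":[0.05,0,16.3],"angular":[0,0,0]},{"hand":0,"travel":[0.05,0,16.3],"angular":[0,0,0]},{"hand":0,"travel":[0.05,0,16.3],"angular":[0,0,0]},{"hand":0,"travel":[0.05,0,16.3],"angular":[0,0,0]},{"hand":0,"travel":[0.05,0,16.3],"angular":[0,0,0]},{"hand":0,"travel":[0.05,0,16.3],"angular":[0,0,0]},{"hand":0,"travel":[0.05,0,16.3],"angular":[0,0,0]}]'
python3 - <<'E'
from h import *
go([555,-205,150],-56)
E
```

```text
clock: 4.7
eef_pos: [618.5, 14.2, 38.5]
tool_rot: [-3.14, -0.0, -0.976]
force: [-1.0, 0.8, 6.0]
width: 35.5
t 4.7 eef [618.5  14.2  38.5] [-179.9   -0.   -55.9] w 35.5
travel [ 14.6   17.51 -11.18] ang [-0.1 -0.   0.1]
```

```bash
python3 -m creep '[{"hand":0,"travel":[0,0,-1],"angular":[0,0,0]},{"hand":0,"travel":[0,0,-4],"angular":[0,0,0]},{"hand":0,"travel":[0,0,-8],"angular":[0,0,0]},{"hand":0,"travel":[0,0,-11.2],"angular":[0,0,0]},{"hand":0,"travel":[1,1.3,-11.2],"angular":[0,0,0]},{"hand":0,"travel":[3,3.8,-11.2],"angular":[0,0,0]},{"hand":0,"travel":[6,7.6,-11.2],"angular":[0,0,0]},{"hand":0,"travel":[9,11.4,-11.2],"angular":[0,0,0]},{"hand":0,"travel":[11.5,14.6,-11.2],"angular":[0,0,0]},{"hand":0,"travel":[13.3,16.9,-11.2],"angular":[0,0,0]},{"hand":0,"travel":[14.1,17.9,-11.2],"angular":[0,0,0]},{"hand":0,"travel":[14.1,17.9,-10.5],"angular":[0,0,0]},{"hand":0,"travel":[14.1,17.9,-8],"angular":[0,0,0]},{"hand":0,"travel":[14.1,17.9,-5.5],"angular":[0,0,0]},{"hand":0,"travel":[14.1,17.9,-3],"angular":[0,0,0]},{"hand":0,"travel":[14.1,17.9,-1.5],"angular":[0,0,0]},{"hand":0,"travel":[14.1,17.9,-0.5],"angular":[0,0,0]},{"hand":0,"travel":[14.1,17.9,-0.5],"angular":[0,0,0]},{"hand":0,"travel":[14.1,17.9,-0.5],"angular":[0,0,0]}]'
python3 - <<'E'
from h import *
save('scene','s1.png')
for c in ['scene']:
    print([(np.round(d['at'],1).tolist(),round(d['confidence'],2)) for d in ctrl.spot_point(c,'objective_case')][:2])
go([549,-203,24],-56); print(ctrl.read_state()['force'])
E
```

```text
clock: 6.6
eef_pos: [549.7, -202.8, 43.6]
tool_rot: [-3.139, -0.001, -0.976]
force: [-0.8, 0.4, -2.1]
width: 35.3
[([550.6, -203.0, 22.6], 0.86), ([560.1, -30.9, -0.8], 0.28)]
t 6.7 eef [ 550.  -203.1   44.2] [-1.798e+02 -1.000e-01 -5.590e+01] w 35.4
travel [-0.07  0.08  2.02] ang [-0.2 -0.1  0.1]
[-0.61994835 -0.19948446 -1.62414526]
```

View pics/s1.png

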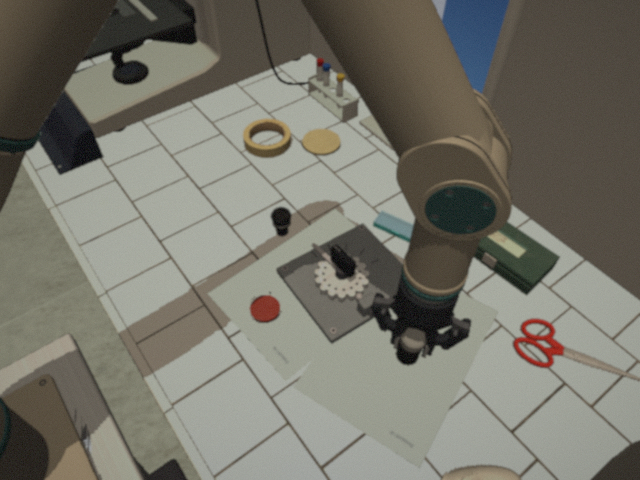

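Scene view: the case hangs upright in the fingers at (409,345), over bare paper and clear of the base. Next I'll lower it slowly.

```bash
python3 -m creep '[{"hand":0,"travel":[0,0,0.7],"angular":[0,0,0]},{"hand":0,"travel":[0,0,1.3],"angular":[0,0,0]},{"hand":0,"travel":[0,0,1.6],"angular":[0,0,0]},{"hand":0,"travel":[0,0,1.7],"angular":[0,0,0]},{"hand":0,"travel":[0,0,1.8],"angular":[0,0,0]},{"hand":0,"travel":[0,0,1.9],"angular":[0,0,0]},{"hand":0,"travel":[0,0,2.0],"angular":[0,0,0]},{"hand":0,"travel":[0,0,2.0],"angular":[0,0,0]}]'
```

```text
clock: 7.5
eef_pos: [550.0, -203.1, 24.1]
tool_rot: [-3.139, -0.002, -0.976]
force: [0.2, -0.2, -1.8]
width: 35.6
```

```bash
python3 -m creep '[{"hand":0,"travel":[0,0,0.08],"angular":[0,0,0]},{"hand":0,"travel":[0,0,0.16],"angular":[0,0,0]},{"hand":0,"travel":[0,0,0.16],"angular":[0,0,0]}]'
```

```text
clock: 7.8
eef_pos: [550.1, -203.1, 23.4]
tool_rot: [-3.138, -0.002, -0.976]
force: [-2.0, 0.4, 5.5]
width: 35.1
```

Contact. Release and lift away.

```bash
python3 -m creep '[{"hand":0.6,"travel":[0,0,0],"angular":[0,0,0]},{"hand":1,"travel":[0,0,0],"angular":[0,0,0]},{"hand":1,"travel":[0,0,0],"angular":[0,0,0]},{"hand":1,"travel":[0,0,0],"angular":[0,0,0]},{"hand":1,"travel":[0,0,0],"angular":[0,0,0]},{"hand":1,"travel":[0,0,-1],"angular":[0,0,0]},{"hand":1,"travel":[0,0,-3],"angular":[0,0,0]},{"hand":1,"travel":[0,0,-7],"angular":[0,0,0]},{"hand":1,"travel":[0,0,-11],"angular":[0,0,0]},{"hand":1,"travel":[0,0,-15],"angular":[0,0,0]},{"hand":1,"travel":[0,0,-17.6],"angular":[0,0,0]},{"hand":1,"travel":[0,0,-17.6],"angular":[0,0,0]}]'
python3 - <<'E'
from h import *
im=save('top','t2.png')
print([(np.round(d['at'],1).tolist(),round(d['confidence'],2)) for d in ctrl.spot_point('top','objective_case')][:2])
save('wrist','w2.png')
for t in ['knob_bar','objective_case','indexer']:
    print(t,[(np.round(d['at'],1).tolist(),round(d['confidence'],2)) for d in ctrl.spot_point('wrist',t)][:2])
go([557.5,-29.5,200],3.5)
E
```

```text
clock: 9.0
eef_pos: [551.6, -204.8, 204.2]
tool_rot: [-3.133, -0.008, -0.977]
force: [-0.1, 0.7, -0.3]
width: 85.6
[([547.0, -204.8, -0.6], 0.62), ([558.6, -26.1, 71.9], 0.37)]
knob_bar [([556.4, -34.3, 72.4], 0.79)]
objective_case [([547.1, -202.2, -1.1], 0.65)]
indexer [([555.7, -29.3, -1.3], 0.98)]
t 9.3 eef [ 548.7 -202.8  198.2] [-179.9    0.   -56. ] w 85.4
travel [-13.87 -10.44  -0.15] ang [ -0.1  -0.  -59.5]
```

View pics/w2.png

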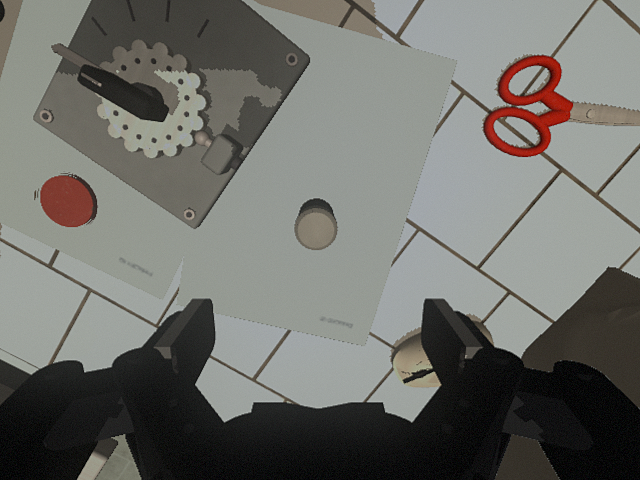

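Wrist view: the case stands upright at (316,225) on the paper, and the indexer is free. Now I'll move over the knob.

```bash
python3 -m creep '[{"hand":1,"travel":[-3,-2.2,-0.1],"angular":[0,0,-8.5]},{"hand":1,"travel":[-6,-4.5,-0.1],"angular":[0,0,-17]},{"hand":1,"travel":[-9,-6.8,-0.1],"angular":[0,0,-25.5]},{"hand":1,"travel":[-12,-9,-0.1],"angular":[0,0,-34]},{"hand":1,"travel":[-13.9,-10.4,-0.1],"angular":[0,0,-42.5]},{"hand":1,"travel":[-13.9,-10.4,-0.1],"angular":[0,0,-51]},{"hand":1,"travel":[-13.9,-10.4,-0.1],"angular":[0,0,-59.5]},{"hand":1,"travel":[-13.9,-10.4,-0.1],"angular":[0,0,-59.5]},{"hand":1,"travel":[-13.9,-10.4,-0.1],"angular":[0,0,-59.5]}]'
python3 - <<'E'
from h import *
im=save('wrist','w3.png')
for t in ['knob_bar','indexer']:
    print(t,[(np.round(d['at'],1).tolist(),round(d['confidence'],2)) for d in ctrl.spot_point('wrist',t)][:2])
r=ctrl.regions_of('wrist','knob_bar')[0]['region'].astype(np.uint8)
c=max(cv2.findContours(r,0,2)[0],key=cv2.contourArea)[:,0]
pts=np.array([ray(im,p,87)[:2] for p in c],np.float32)
print(cv2.minAreaRect(pts), cv2.fitLine(pts,2,0,.01,.01).T)
go([557.3,-29.5,52],3.5)
E
```

```text
clock: 10.2
eef_pos: [556.6, -29.8, 198.8]
tool_rot: [-3.14, -0.0, 0.058]
force: [0.3, 0.6, -0.9]
width: 85.2
knob_bar [([557.2, -32.4, 68.8], 0.72)]
indexer [([557.1, -29.2, 0.5], 0.69)]
((558.7870483398438, -12.256080627441406), (90.41033935546875, 75.06694030761719), 59.16632080078125) [[ 2.8051278e-01 -9.5985031e-01  5.5344171e+02 -1.4132575e+01]]
t 10.4 eef [556.9 -29.6 199.2] [-1.799e+02 -1.000e-01  3.400e+00] w 85.4
travel [2.000e-02 1.000e-02 1.472e+01] ang [-0.1 -0.1 -0.1]
```

View pics/w3.png

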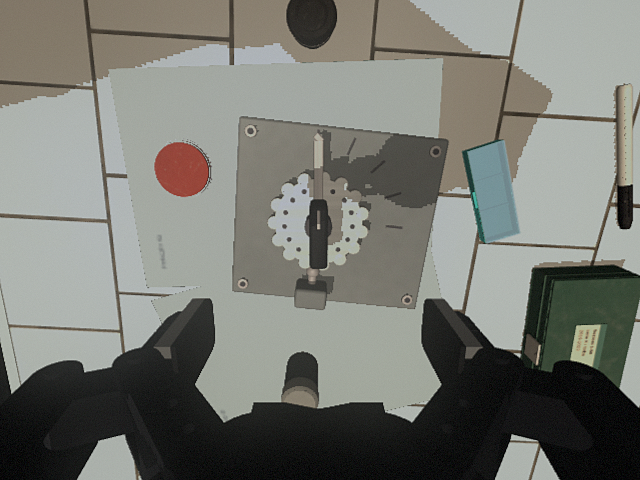

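Wrist view: the bar (318, 200–268) and pointer (319,135) lie straight up the image, so the jaw yaw matches. The base edge gives an indexer yaw of about −2.6°. Next I'll descend and grip the bar.

```bash
python3 -m creep '[{"hand":1,"travel":[0.02,0,3],"angular":[0,0,0]},{"hand":1,"travel":[0.02,0,6],"angular":[0,0,0]},{"hand":1,"travel":[0.02,0,9],"angular":[0,0,0]},{"hand":0.7,"travel":[0.02,0,11.5],"angular":[0,0,0]},{"hand":0.6,"travel":[0.02,0,13.2],"angular":[0,0,0]},{"hand":0.5,"travel":[0.02,0,14.2],"angular":[0,0,0]},{"hand":0.5,"travel":[0.02,0,14.5],"angular":[0,0,0]},{"hand":0.5,"travel":[0.02,0,14.5],"angular":[0,0,0]},{"hand":0.3,"travel":[0.02,0,14.5],"angular":[0,0,0]},{"hand":0,"travel":[0.02,0,14.5],"angular":[0,0,0]},{"hand":0,"travel":[0.02,0,14.5],"angular":[0,0,0]},{"hand":0,"travel":[0.02,0,14.5],"angular":[0,0,0]},{"hand":0,"travel":[0.02,0,14.5],"angular":[0,0,0]},{"hand":0,"travel":[0.02,0,14.5],"angular":[0,0,0]}]'
python3 - <<'E'
from h import *
go([557.3,-29.5,54],3.4);s=ctrl.read_state();print(s['force'],s['torque'])
E
```

```text
clock: 11.8
eef_pos: [557.0, -29.5, 55.3]
tool_rot: [-3.14, -0.001, 0.06]
force: [-2.1, 0.4, 5.8]
width: 13.0
t 11.8 eef [557.  -29.5  55.3] [-1.799e+02 -1.000e-01  3.400e+00] w 13.0
travel [ 0.03 -0.    0.13] ang [-0.1 -0.1  0. ]
[-2.07546958  0.39086773  5.82360563] [-0.05832876  0.57262735 -0.06561496]
```

```bash
python3 -m creep '[{"hand":0,"travel":[0,0,0],"angular":[0,0,3]},{"hand":0,"travel":[0,0,0],"angular":[0,0,6]},{"hand":0,"travel":[0,0,0],"angular":[0,0,9]},{"hand":0,"travel":[0,0,0],"angular":[0,0,12]},{"hand":0,"travel":[0,0,0],"angular":[0,0,15]},{"hand":0,"travel":[0,0,0],"angular":[0,0,18]},{"hand":0,"travel":[0,0,0],"angular":[0,0,21]},{"hand":0,"travel":[0,0,0],"angular":[0,0,24]},{"hand":0,"travel":[0,0,0],"angular":[0,0,24]},{"hand":0,"travel":[0,0,0],"angular":[0,0,24]},{"hand":0,"travel":[0,0,0],"angular":[0,0,24]}]'
python3 - <<'E'
from h import *
go([557.0,-29.5,55.3],-20.6);s=ctrl.read_state();print(s['force'],s['torque'])
E
```

```text
clock: 12.9
eef_pos: [557.3, -29.6, 55.4]
tool_rot: [-3.14, -0.001, -0.358]
force: [1.5, -0.1, -5.8]
width: 13.0
t 12.9 eef [557.3 -29.6  55.4] [-1.799e+02 -1.000e-01 -2.050e+01] w 13.0
travel [-0.03 -0.    0.01] ang [-0.1 -0.1  0.1]
[ 1.52959807 -0.12199871 -5.82534775] [-0.22653148 -0.25121011 -0.11856791]
```

```bash
python3 -m creep '[{"hand":0,"travel":[0,0,0],"angular":[0,0,1]},{"hand":0,"travel":[0,0,0],"angular":[0,0,1]},{"hand":0,"travel":[0,0,0],"angular":[0,0,1]}]'; python3 - <<'E'
from h import *
s=ctrl.read_state();print(s['torque'],np.degrees(s['tool_rot'][2]))
E
python3 -m creep '[{"hand":0,"travel":[0,0,0],"angular":[0,0,1]},{"hand":0,"travel":[0,0,0],"angular":[0,0,1]},{"hand":0,"travel":[0,0,0],"angular":[0,0,1]}]'; python3 - <<'E'
from h import *
s=ctrl.read_state();print(s['torque'],np.degrees(s['tool_rot'][2]))
E
```

```text
clock: 13.2
eef_pos: [557.3, -29.6, 55.3]
tool_rot: [-3.14, -0.001, -0.375]
force: [1.7, -1.1, -4.7]
width: 13.0
[-0.15924558 -0.25005411  0.26978997] -21.484823627533018
clock: 13.5
eef_pos: [557.3, -29.6, 55.3]
tool_rot: [-3.14, -0.001, -0.393]
force: [1.1, -0.5, -4.7]
width: 13.3
[-0.14281386 -0.18099341  0.13815619] -22.51651440049484
```

```bash
python3 -m creep '[{"hand":0,"travel":[0,0,0],"angular":[0,0,-1.6]},{"hand":0,"travel":[0,0,0],"angular":[0,0,-1.6]},{"hand":0,"travel":[0,0,0],"angular":[0,0,-1.6]},{"hand":0,"travel":[0,0,0],"angular":[0,0,-1.6]},{"hand":0,"travel":[0,0,0],"angular":[0,0,-1.6]}]'; python3 - <<'E'
from h import *
s=ctrl.read_state();print(s['torque'],np.degrees(s['tool_rot'][2]))
save('top','t4.png')
im=save('scene','s4.png'); cv2.imwrite('pics/s4c.png',cv2.resize(im['frame'][200:380,240:440,::-1],None,fx=3,fy=3))
E
```

```text
clock: 14.0
eef_pos: [557.3, -29.6, 55.4]
tool_rot: [-3.14, -0.001, -0.365]
force: [1.8, -1.0, -4.0]
width: 13.3
[-0.17290096 -0.20796222  0.18104087] -20.91311133083702
```

The torque changes sign at yaw of about −20.7°, so this is stop 1, as expected. It has rested over a second. On to stop 2 (−44.6°).

```bash
python3 -m creep '[{"hand":0,"travel":[0,0,0],"angular":[0,0,3]},{"hand":0,"travel":[0,0,0],"angular":[0,0,6]},{"hand":0,"travel":[0,0,0],"angular":[0,0,9]},{"hand":0,"travel":[0,0,0],"angular":[0,0,12]},{"hand":0,"travel":[0,0,0],"angular":[0,0,15]},{"hand":0,"travel":[0,0,0],"angular":[0,0,18]},{"hand":0,"travel":[0,0,0],"angular":[0,0,21]},{"hand":0,"travel":[0,0,0],"angular":[0,0,23.7]},{"hand":0,"travel":[0,0,0],"angular":[0,0,23.7]},{"hand":0,"travel":[0,0,0],"angular":[0,0,23.7]},{"hand":0,"travel":[0,0,0],"angular":[0,0,23.7]},{"hand":0,"travel":[0,0,0],"angular":[0,0,23.7]},{"hand":0,"travel":[0,0,0],"angular":[0,0,23.7]},{"hand":0,"travel":[0,0,0],"angular":[0,0,23.7]},{"hand":0,"travel":[0,0,0],"angular":[0,0,23.7]},{"hand":0,"travel":[0,0,0],"angular":[0,0,23.7]},{"hand":0,"travel":[0,0,0],"angular":[0,0,23.7]},{"hand":0,"travel":[0,0,0],"angular":[0,0,23.7]}]'
python3 - <<'E'
from h import *
go([557.0,-29.5,55.3],-68.6);s=ctrl.read_state();print(s['force'],s['torque'])
im=save('scene','s5.png'); cv2.imwrite('pics/s5c.png',cv2.resize(im['frame'][200:380,240:440,::-1],None,fx=3,fy=3))
E
```

```text
clock: 15.9
eef_pos: [557.6, -29.7, 55.4]
tool_rot: [-3.139, -0.001, -0.779]
force: [3.5, -2.6, -7.3]
width: 13.2
t 15.9 eef [557.6 -29.7  55.4] [-1.799e+02 -1.000e-01 -4.460e+01] w 13.2
travel [-0.06  0.02  0.01] ang [-0.1 -0.  24. ]
[ 3.46391337 -2.62070973 -7.26092462] [-0.46377479 -0.59041059 -0.05048582]
```

View pics/s5c.png

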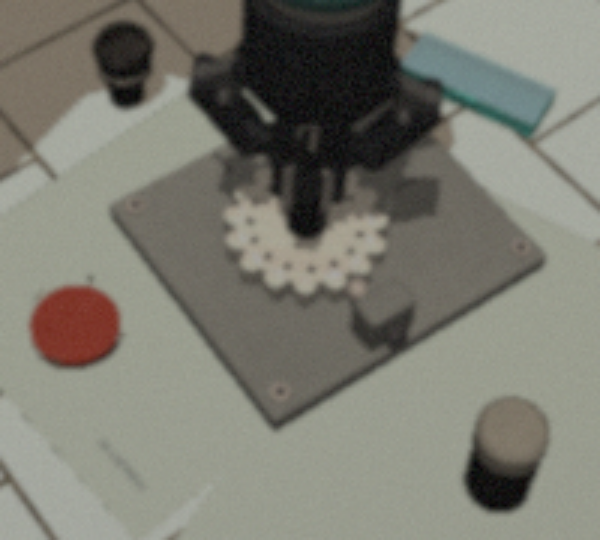

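Crop: the bar is turning with the gripper at (305,200) and the plunger roller sits at (358,288). The case stands upright at (510,450). Torque is near zero at stop 2 and it has rested. On to stop 3.

```bash
python3 -m creep '[{"hand":0,"travel":[0,0,0],"angular":[0,0,3]},{"hand":0,"travel":[0,0,0],"angular":[0,0,6]},{"hand":0,"travel":[0,0,0],"angular":[0,0,9]},{"hand":0,"travel":[0,0,0],"angular":[0,0,12]},{"hand":0,"travel":[0,0,0],"angular":[0,0,15]},{"hand":0,"travel":[0,0,0],"angular":[0,0,18]},{"hand":0,"travel":[0,0,0],"angular":[0,0,21]},{"hand":0,"travel":[0,0,0],"angular":[0,0,24]},{"hand":0,"travel":[0,0,0],"angular":[0,0,24]},{"hand":0,"travel":[0,0,0],"angular":[0,0,24]},{"hand":0,"travel":[0,0,0],"angular":[0,0,24]},{"hand":0,"travel":[0,0,0],"angular":[0,0,24]},{"hand":0,"travel":[0,0,0],"angular":[0,0,24]},{"hand":0,"travel":[0,0,0],"angular":[0,0,24]},{"hand":0,"travel":[0,0,0],"angular":[0,0,24]},{"hand":0,"travel":[0,0,0],"angular":[0,0,24]},{"hand":0,"travel":[0,0,0],"angular":[0,0,24]},{"hand":0,"travel":[0,0,0],"angular":[0,0,24]}]'
python3 - <<'E'
from h import *
go([557.0,-29.5,55.3],-68.6);s=ctrl.read_state();print(s['force'],s['torque'])
im=save('top','t6.png'); cv2.imwrite('pics/t6c.png',cv2.resize(im['frame'][140:340,230:480,::-1],None,fx=3,fy=3))
for c in ['top','scene']:
  ctrl.get_image(c)
  for t in ['objective_case','eyepiece_spare','petri_dish','slide_mailer']:
    print(t,[(np.round(d['at']).tolist(),round(d['confidence'],2)) for d in ctrl.spot_point(c,t)][:1])
im=save('wrist','w6.png')
E
```

```text
clock: 17.75
eef_pos: [557.7, -30.0, 55.4]
tool_rot: [-3.139, -0.0, -1.197]
force: [4.5, -3.7, -8.2]
width: 12.9
t 17.75 eef [557.7 -30.   55.4] [-179.8   -0.   -68.6] w 12.9
travel [-0.07  0.05  0.01] ang [-0.2 -0.  -0. ]
[ 4.49389625 -3.66007434 -8.18293316] [-0.74351984 -0.72192461 -0.01966746]
objective_case [([547.0, -202.0, 1.0], 0.92)]
eyepiece_spare []
petri_dish []
slide_mailer []
objective_case [([551.0, -199.0, 1.0], 0.87)]
eyepiece_spare [([542.0, 130.0, 0.0], 0.91)]
petri_dish [([424.0, 3.0, -6.0], 0.79)]
slide_mailer [([718.0, -0.0, -3.0], 0.94)]
```

View pics/w6.png

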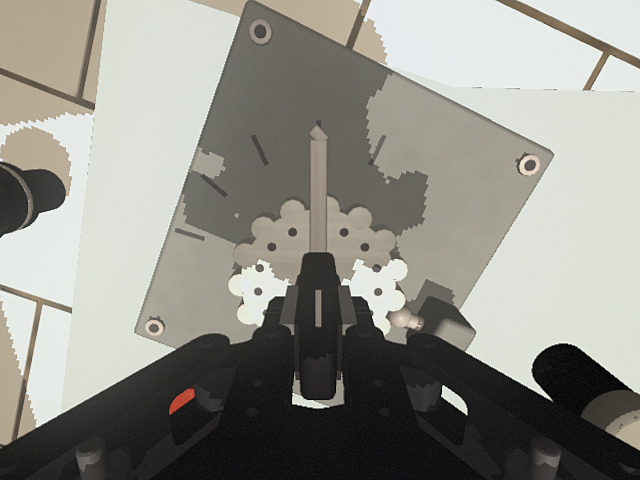

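Wrist view: ticks for home (190,235), stop 1 (213,185), stop 2 (260,150) and stop 4 (378,150) are uncovered. The pointer tip at (319,130) sits on the third tick, and the roller is seated at (405,318). Handing in.

```bash
python3 -c "
from cell import ctrl
print(ctrl.finish_job())"
```

```text
the job is handed in; nothing more can be done
None
```

I lifted the objective case off the indexer and stood it upright on the bench at about (549, −202), roughly 170 mm from the knob axis. I then turned the knob clockwise through stops 1 and 2, resting about a second in each, to the third stop. I handed the job in at about 18 s of the 58 s, still gripping the knob there.

**Final checks:**
- **Knob position:** the wrist picture shows the pointer on the third tick with the plunger roller seated. The tool had turned 72.0° from home, and the torque on the knob was about −0.02 N m.
- **Forces:** every reading I took stayed under about 11 N.
- **Bystanders:** the eyepiece, petri dish and slide mailer were found within the detector's usual error of where they started. In the last top view the network missed all three, so this rests on the scene camera.

At stop 1 I moved the knob about ±1° to feel for the stop's centre. The torque changed sign about where the stop was expected, but still read +0.18 N m when I moved on.

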